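# Set the shaker's dial to the long line and start it

### The arm

A 6-joint arm with a two-finger parallel gripper is mounted at the origin on the work surface. World frame = base frame: x ahead of the robot, y to its left, z up, the work surface at z = 0. Lengths are in m, angles in rad, forces in N, time in s.
With the tool pointing down it reaches from about 0.3 to 0.75 m from the base axis. Payload 8.5 kg.
Tool frame: the origin (TCP) lies midway between the tips of the shut fingers; the grasp point (between the pads) lies 19 mm behind it (robot.grasp_offset is the distance from the TCP to the grasp point, in m); z points along the fingers, x is the direction in which the jaws open and shut, and the axes are right-handed (so a half turn about z gives the same grasp; the last joint's range is limited). The gripper opens to 85 mm and grips with 20 to 120 N. Pads are 22 mm wide; open, the fingers measure 114 mm over their backs; the gripper's body (76 mm by 85 mm) begins 54 mm behind the grasp point. The pads swing forward as they close: fully open they stand 13 mm farther back than shut.
Start: joints at [-1.563, 0.381, 1.297, -0, 1.464, -0.215], TCP at [0.122, -0.536, 0.231] pointing down, gripper open.
Joint ranges: [-3.11, 3.11], [-0.89, 2.33], [0.22, 2.48], [-1.42, 4.56], [0.17, 2.85], [-2.88, 2.88]. Speed limits (rad/s): [2.39, 2.39, 3.14, 3.14, 3.14, 3.14].

### API

Orientations are given as a unit quaternion [w, x, y, z].
In Python, from workcell import robot, eyes, order gives the robot as it stands.
- The arm moves only by the tool move_arm, never from a script. Its argument "motion" is a list of rows, each a list of 3 entries, a list of its own where there are three numbers: the turn, a rotation vector about the tool's x, y, z in rad, then the shift along the tool's x, y, z in mm, then the finger opening in mm, from 0 to 85.4. A call has 1 to 8 rows; each row is the pose to reach, as a shift and turn from the pose measured when the call began, along the tool's axes at that moment; what a row does not reach only later rows make up. A row lasts 1/10 s, in which the tool goes at most 50 mm and 8.59 degrees, less where a joint would pass 70% of its speed; a pose out of reach is approached as far as the arm can. A call with a gripper value outside its range is refused whole. The fingers move at their own pace and stop on an object; "squeeze" is the grip in N (left out, the last holds). Time passes only in rows, so rows that repeat a pose let the fingers close. It gives the time, the measured TCP pose, the force and the opening at its end, in the units of the state.
- robot.sense(): the state, without advancing time (a new reading comes with each control period).
- eyes.snapshot(name): name is "scene" or "top" or "wrist"; returns the picture (420x560x3 uint8, blue, green, red); there is no depth.
- eyes.calibration(name): a dict with "intrinsics" (3x3 intrinsics, pixels), "position" and "attitude" of the camera in the world. Camera axes: x right, y down, z forward; pixel columns grow to the right and rows downward; lengths in m; the calibration is good to about 2 mm. The wrist camera is an equidistant fisheye: a pixel r from the principal point sees the ray r / f radians off the axis. A picture is of the moment at which its call begins: read the wrist's pose just before it. calibration takes no time and is no camera call; for the wrist camera it gives the pose at the moment of the call.
- order.hand_in(): hands the job in, once; it reports no verdict.
The state is a dict: "clock": time; "joint_positions": joint angles; "dq": joint speeds; "effort": joint torques, N m; "tcp_pos": TCP position; "tool_rot": TCP orientation; "wrist_force": force on the tool from outside, world axes, zero at the start; "moment": the same for the moment, N m; "width": finger opening in m.
Only numpy, scipy, OpenCV 4.12 (cv2) and the standard library are available. Lean on these libraries where they do the work, as an engineer would, in place of code of your own. Each camera call takes 0.05 s, during which the arm holds its last target.

### The job

Set the bench shaker and start it. With a fingertip, push the dial's upright rib round, from one side at a time and never pinched between the fingers, until the dial's index mark lines up with the long line of the scale around it and the dial stands still; then press the larger (start) button fully down and let it come back, leaving the dial on the line. Do not press start before the dial is set, do not press the smaller button, and leave the vial, rack, bottle and the other things around where they stand.

Things in the scene. Friction and masses are not known exactly. Their poses are not given: they have to be found in the camera images.
- shaker: White bench shaker, fixed, 210 mm (its x) by 420 mm (its y), 55 mm tall. Origin: centre of its underside; its x points away from the robot, y to the left, apart from a yaw up to 20 degrees. Left half: flat control deck, 55 mm above the bench, with dial and two buttons. Right half: platform (top 78 mm above the bench) carrying the tube rack.
- dial_center (a point): On the dial's vertical axis, at the upper face of its disc, 69 mm above the bench. Grey disc, radius 50 mm, turns without stops both ways, stays where left (0.08 N m: 3 N at 28 mm). A black upright rib crosses it through the axis and along the index mark: 76 mm long, 14 mm thick, spine 26 mm tall above the disc, its sides 23 mm. Either end can be pushed.
- index_mark (a point): The dial's index mark: outer end of the dial's only white line (radial, 4 mm wide, from one end of the rib to the rim, repeated on top of the rib at that end), at 50 mm from the axis and the height of the disc's upper face. The rib's other end has no line.
- target_line (a point): The target: inner end of the scale's long line, taken 50 mm from the dial's axis at the height of the dial's upper face. The scale is a fixed black collar, radius 72 mm, under and around the dial, its top 8 mm below the dial's face, with 23 short thin white ticks (5 mm long) and one long broad white line (4 by 20 mm, radial): the target.
- dial (a joint): Angle of the dial, rad, grows counter-clockwise seen from above; 0 when the index mark points along the shaker's -x. It does not tell where the target line is.
- rib_side_a: One long side face part of the dial's rib (4 mm thick, 74 mm long, from 8 to 31 mm above the underside of the dial's disc); origin on the dial's axis, at the underside of the disc (61 mm above the bench); its -x points at the index mark; this side lies on the +y side.
- rib_side_b: The opposite side of the rib, same size, frame and origin, on the -y side.
- start_top (a point): Centre of the top face of the start button, the larger of the two: black round cap of 16 mm radius in a grey round housing of 24 mm radius and 12 mm height on the deck; the cap's top is 77 mm above the bench. It is pressed straight down, travels 6 mm, springs back; fully down takes 4 N.
- start (a joint): Travel of the start button, m: 0 out, 0.006 fully in.
- pause_top (a point): Centre of the top of the pause button, the smaller one (cap of 8 mm radius, housing of 16 mm radius, same heights and spring), 100 mm from the start button; the two may stand either way round. Not to be pressed.
- pause (a joint): Travel of the pause button, m: 0 out, 0.006 fully in.
- vial: Bystander: small amber vial, 22 mm across, 40 mm tall, loose on the far left corner of the control deck. Origin: centre of its underside.
- reagent: Bystander: white bottle, 66 mm across, 130 mm tall, on the bench to the left of the shaker. Origin: centre of its underside.
- timer: Bystander: white timer, 35 by 85 by 65 mm tall, on the bench beyond the shaker. Origin: centre of its underside.
- tip_box: Bystander: box of tips, 115 by 78 by 66 mm tall, on the bench to the right of the shaker. Origin: centre of its underside.
- tube_rack: Bystander: orange tube rack, 90 by 70 by 53 mm tall, loose on the shaker's platform. Origin: centre of its underside.
- dish: Bystander: closed round dish, 92 mm across, 24 mm tall, on the bench beyond the shaker. Origin: centre of its underside.

How it is judged:
By the outcome, as a careful person would: the job done as asked, in the order asked, and still so for the second after the job is handed in, with the robot touching nothing.
It also fails if it takes over 61 s, if anything falls off the work surface, if the arm or the gripper's body presses on something with over 40 N, if the wrist force passes 120 N, or if a joint passes its speed limit or range.

## Working session

There is one attempt and no reset: what is moved stays moved. The work goes in short steps, Python scripts to look and compute and a tool call to move; the robot and the scene stay as the last step left them, time stands still between calls to the robot, and variables do not carry over. Pictures are saved under pics/ and viewed, and the job is handed in when it is done.

Besides the shell and the picture viewer there is one more tool, called after ">>>" as name([rows], argument=value, ...), one row to a line, values as JSON. move_arm: Moves the arm, as the interface text tells. Its arguments: {"type":"object","properties":{"motion":{"type":"array","items":{"type":"array"}},"squeeze":{"type":"number"}},"required":["motion"]}

```bash
ls; mkdir -p pics
python3 - <<'E'
from workcell import robot, eyes, order
import cv2
s=robot.sense();print(s)
for n in("top","scene"):
    im=eyes.snapshot(n);cv2.imwrite(f"pics/{n}0.png",im)
    print(n,eyes.calibration(n))
E
```

```text
pics
{'clock': 0.0, 'joint_positions': array([-1.56329426e+00,  3.81207290e-01,  1.29828100e+00, -1.18352194e-05,
        1.46360723e+00, -2.15323338e-01]), 'dq': array([-7.86952584e-04, -5.50220909e-05, -3.62697223e-05, -7.02711028e-04,
       -3.63617639e-05,  6.31093687e-04]), 'effort': array([ 5.58522061e-04, -4.48461878e+01, -2.31275117e+01, -8.09794165e-05,
        4.73271066e-03, -1.34244615e-06]), 'tcp_pos': array([ 0.12152219, -0.53609649,  0.2306989 ]), 'tool_rot': array([-5.79882418e-04,  7.81340711e-01, -6.24104262e-01, -4.77932094e-04]), 'wrist_force': array([-0.26347477, -0.4802039 ,  0.34720073]), 'moment': array([-0.02140031, -0.00517842,  0.01509543]), 'width': 0.0854391823785847}
top {'intrinsics': array([[473.43616122,   0.        , 278.33305674],
       [  0.        , 473.43616122, 203.30373492],
       [  0.        ,   0.        ,   1.        ]]), 'position': array([0.36517222, 0.04279256, 1.32864313]), 'attitude': array([ 0.0695223 , -0.6891489 ,  0.71742105, -0.07448136])}
scene {'intrinsics': array([[480.67591281,   0.        , 273.48847536],
       [  0.        , 480.67591281, 196.76171969],
       [  0.        ,   0.        ,   1.        ]]), 'position': array([1.07631436, 0.35766688, 0.90706581]), 'attitude': array([-0.13722166,  0.45688866,  0.83740972, -0.26677317])}
```

View pics/top0.png

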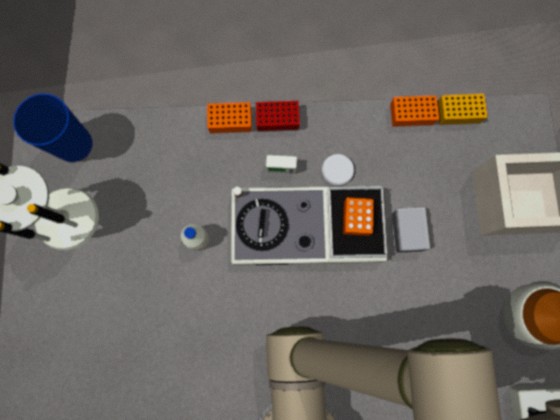

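View pics/scene0.png

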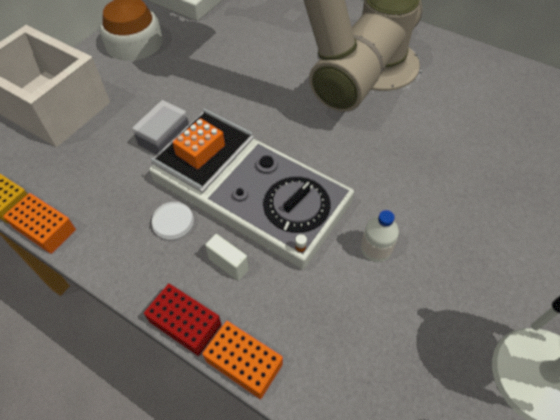

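The top view shows the dial at about (262,223), the larger button at about (305,242), the smaller at about (304,205), and the vial at about (237,191). I'll enlarge it to see the index and target.

Run:
```python
import cv2
im=cv2.imread("pics/top0.png")[180:270,225:335]
cv2.imwrite("pics/topc.png",cv2.resize(im,None,fx=7,fy=6.5,interpolation=cv2.INTER_CUBIC))
im=cv2.imread("pics/scene0.png")[140:260,220:360]
cv2.imwrite("pics/scenec.png",cv2.resize(im,None,fx=5,fy=5,interpolation=cv2.INTER_CUBIC))
```

```text
(no output)
```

View pics/topc.png

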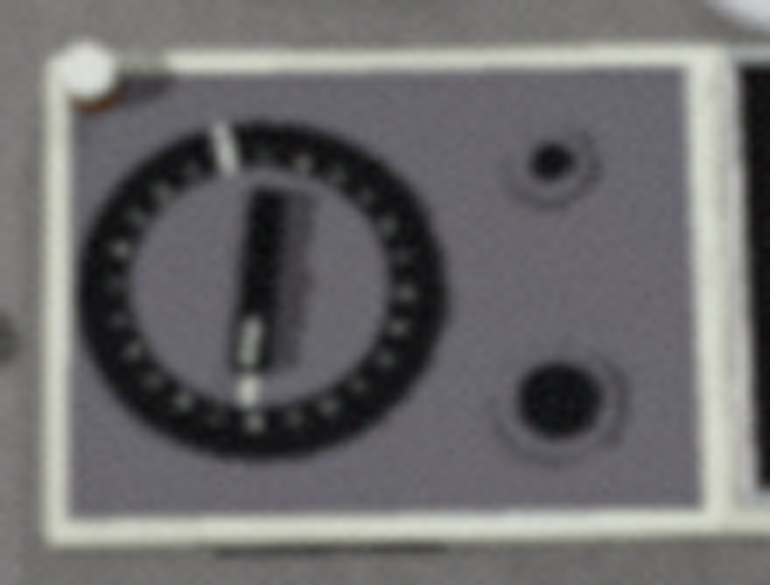

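View pics/scenec.png

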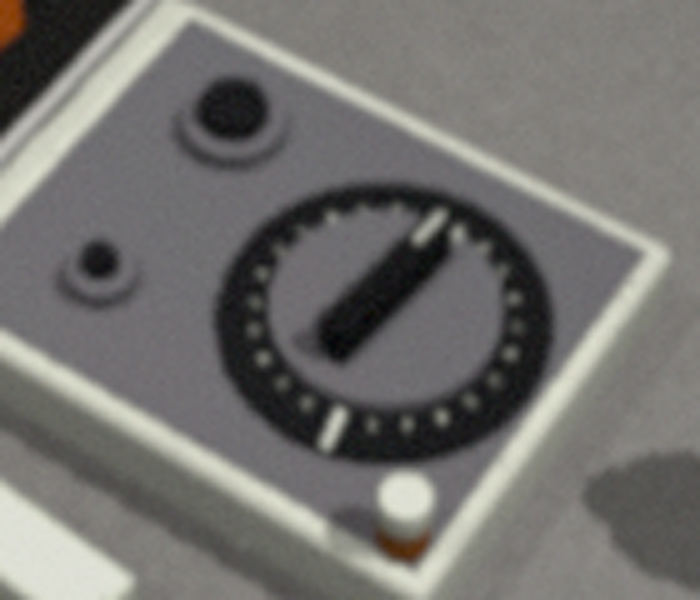

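```bash
cat > h.py <<'E'
import numpy as np, cv2
from scipy.spatial.transform import Rotation as R
from workcell import robot, eyes
def rot(q): return R.from_quat([q[1],q[2],q[3],q[0]])
def cast(cal,px,z,fish=False):
    px=np.atleast_2d(np.asarray(px,float));K=cal["intrinsics"]
    x=(px[:,0]-K[0,2])/K[0,0];y=(px[:,1]-K[1,2])/K[1,1]
    if fish:
        r=np.hypot(x,y);k=np.where(r>1e-9,np.sin(r)/np.maximum(r,1e-9),1);d=np.c_[x*k,y*k,np.cos(r)]
    else: d=np.c_[x,y,np.ones(len(x))]
    d=rot(cal["attitude"]).apply(d);p=np.asarray(cal["position"])
    return p+d*((z-p[2])/d[:,2])[:,None]
def circ(P):
    A=np.c_[2*P[:,:2],np.ones(len(P))];b=(P[:,:2]**2).sum(1)
    s=np.linalg.lstsq(A,b,rcond=None)[0];return s[:2],np.sqrt(s[2]+s[0]**2+s[1]**2)
E
cat > meas.py <<'E'
from h import *
def run(name,f,box):
    im=cv2.imread(f);cal=eyes.calibration(name)
    x0,y0,x1,y1=box
    g=im.max(2);sub=np.zeros_like(g);sub[y0:y1,x0:x1]=1
    m=((g<60)&(sub>0)).astype(np.uint8)
    n,l,st,c=cv2.connectedComponentsWithStats(m)
    for i in range(1,n):
        if st[i,4]>15: 
            cs,_=cv2.findContours((l==i).astype(np.uint8),cv2.RETR_EXTERNAL,cv2.CHAIN_APPROX_NONE)
            hull=cv2.convexHull(cs[0])[:,0]
            z=.061 if st[i,4]>400 else .077
            P=cast(cal,hull,z);print(name,st[i],c[i].round(1),"ctr",cast(cal,c[i],z)[0].round(4),"circ",circ(P))
E
python3 - <<'E'
from meas import *
run("top","pics/top0.png",(230,190,322,260))
run("scene","pics/scene0.png",(222,145,352,235))
cal=eyes.calibration("top")
f=lambda u,v:((u+.5)/7-.5+225,(v+.5)/6.5-.5+180)
for nm,p,z in [("tgt out",(220,127),.061),("tgt in",(230,172),.061),("idx rim",(248,404),.069),("idx in",(251,380),.069),("ribtop idx",(243,366),.095),("ribtop other",(267,192),.095),("start",(559,400),.077),("pause",(551,161),.077),("vialtop",(87,70),.095),("c1",(47,543),.055),("c2",(47,58),.055)]:
    print(nm,cast(cal,f(*p),z)[0].round(4))
cal=eyes.calibration("scene")
f=lambda u,v:((u+.5)/5-.5+220,(v+.5)/5-.5+140)
for nm,p,z in [("tgt out",(326,448),.061),("tgt in",(341,408),.061),("idx rim",(460,235),.069),("start",(233,104),.077),("pause",(100,260),.077),("ribtop idx",(437,222),.095),("ribtop other",(325,340),.095)]:
    print(nm,cast(cal,f(*p),z)[0].round(4))
E
```

```text
top [236 199  53  52 943] [262.3 225.8] ctr [0.5667 0.0743 0.061 ] circ (array([0.57149917, 0.07536382]), np.float64(0.07070628149408585))
top [301 202   6   6  24] [303.4 204.5] ctr [ 0.618  -0.0387  0.077 ] circ (array([ 0.61795593, -0.0386483 ]), np.float64(0.006982338245226139))
top [259 209   8  28 141] [262.3 220.7] ctr [0.5781 0.0734 0.077 ] circ (array([0.5724363 , 0.05741907]), np.float64(0.034824839306189154))
top [299 236  12  11 106] [304.4 241. ] ctr [ 0.5189 -0.0364  0.077 ] circ (array([ 0.51881281, -0.0363061 ]), np.float64(0.014934977814646254))
scene [222 145  18  19 175] [227.9 151.4] ctr [ 0.5473 -0.1226  0.077 ] circ (array([ 0.55109519, -0.11501609]), np.float64(0.026617629885368765))
scene [259 156  14  12 129] [266.  161.6] ctr [ 0.5259 -0.0336  0.077 ] circ (array([ 0.52572485, -0.03361898]), np.float64(0.015755498587472393))
scene [ 263  177   67   56 1456] [296.2 205.8] ctr [0.5815 0.0793 0.061 ] circ (array([0.57571098, 0.076123  ]), np.float64(0.07082793473730783))
scene [236 189   7   7  38] [239.3 191.9] ctr [ 0.6252 -0.0358  0.077 ] circ (array([ 0.62508896, -0.03538769]), np.float64(0.007800522302476687))
tgt out [0.6413 0.0891 0.061 ]
tgt in [0.6219 0.0858 0.061 ]
idx rim [0.5227 0.0818 0.069 ]
idx in [0.5326 0.0803 0.069 ]
ribtop idx [0.535  0.0823 0.095 ]
ribtop other [0.6061 0.0709 0.095 ]
start [ 0.5186 -0.0364  0.077 ]
pause [ 0.6183 -0.0385  0.077 ]
vialtop [0.66   0.1379 0.095 ]
c1 [0.4701 0.1609 0.055 ]
c2 [0.6754 0.1567 0.055 ]
tgt out [0.6432 0.0898 0.061 ]
tgt in [0.6235 0.0847 0.061 ]
idx rim [0.5258 0.0839 0.069 ]
start [ 0.5229 -0.0351  0.077 ]
pause [ 0.6243 -0.0357  0.077 ]
ribtop idx [0.5422 0.0809 0.095 ]
ribtop other [0.6177 0.073  0.095 ]
```

>>> move_arm([
  [[0, 0, -0.14], [-30, -36, -10], 0],
  [[0, 0, -0.28], [-60, -72, -20], 0],
  [[0, 0, -0.42], [-95, -110, -30], 0],
  [[0, 0, -0.56], [-125, -145, -30], 0],
  [[0, 0, -0.7], [-160, -185, -30], 0],
  [[0, 0, -0.84], [-190, -220, -30], 0],
  [[0, 0, -0.98], [-225, -260, -30], 0],
  [[0, 0, -1.12], [-260, -300, -30], 0],
], squeeze=20)

```text
clock: 0.9
tcp_pos: [0.3536, -0.2195, 0.2611]
tool_rot: [-0.001, 0.994, -0.111, -0.0]
wrist_force: [0.9, -0.5, -1.1]
width: 0.0005
```

```bash
cat >> h.py <<'E'
def togo(xyz,yaw=None):
    """yaw = desired heading of tool x (deg, world). returns turn-z and shift mm in current tool frame"""
    s=robot.sense();r=rot(s["tool_rot"]);d=r.inv().apply(np.asarray(xyz)-s["tcp_pos"])*1000
    x=r.apply([1,0,0]);cur=np.degrees(np.arctan2(x[1],x[0]))
    out=[d.round(1)]
    tilt=r.apply([0,0,1]).round(4)
    if yaw is not None: out.append(round(-np.radians((yaw-cur+180)%360-180),3))
    print("t",round(s["clock"],2),"tcp",s["tcp_pos"].round(4),"yaw",cur.round(1),"F",s["wrist_force"].round(1),"w",round(s["width"],4),"j6",s["joint_positions"][5].round(2),"tilt",tilt,"GO",out)
    return out
E
python3 -c "
from h import *
togo([.573,.0757,.25],82)"
```

```text
t 0.9 tcp [ 0.3536 -0.2195  0.2611] yaw -12.8 F [ 0.9 -0.5 -1.1] w 0.0005 j6 -0.62 tilt [-1.0e-04  1.4e-03 -1.0e+00] GO [array([ 148.8, -336.4,   11.5]), np.float64(-1.654)]
```

>>> move_arm([
  [[0, 0, -0.14], [20, -45, 0], 0],
  [[0, 0, -0.28], [40, -90, 0], 0],
  [[0, 0, -0.42], [60, -135, 0], 0],
  [[0, 0, -0.56], [80, -180, 0], 0],
  [[0, 0, -0.7], [100, -225, 0], 0],
  [[0, 0, -0.84], [120, -270, 0], 0],
  [[0, 0, -0.98], [135, -310, 5], 0],
  [[0, 0, -1.12], [149, -336, 11], 0],
])

```text
clock: 1.7
tcp_pos: [0.5739, 0.0781, 0.25]
tool_rot: [-0.001, 0.899, 0.437, 0.0]
wrist_force: [-0.6, -0.7, -0.1]
width: -0.0004
```

```bash
python3 -c "
from h import *
togo([.573,.0757,.25],82)
c=eyes.calibration('wrist');print(c)
im=eyes.snapshot('wrist');cv2.imwrite('pics/w1.png',im)"
```

```text
t 1.7 tcp [0.5739 0.0781 0.25  ] yaw 51.9 F [-0.6 -0.7 -0.1] w -0.0004 j6 -0.98 tilt [-4.0e-04  1.8e-03 -1.0e+00] GO [array([-2.4,  0.7, -0. ]), np.float64(-0.526)]
{'intrinsics': array([[325.1922621 ,   0.        , 274.27246237],
       [  0.        , 325.1922621 , 206.75810896],
       [  0.        ,   0.        ,   1.        ]]), 'position': array([0.51150484, 0.12807175, 0.39324033]), 'attitude': array([0.14351684, 0.88750956, 0.43219316, 0.07027637])}
```

View pics/w1.png

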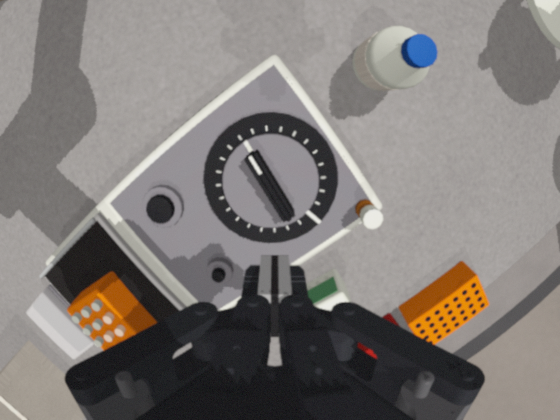

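The wrist view shows everything clearly: collar centred at about (271,177), index line at about (249,147), long target line at about (313,216), start at (160,208), pause at (218,272). Next I'll measure from it.

```bash
cat > wm.py <<'E'
from h import *
def snap(fn):
    s=robot.sense();cal=eyes.calibration("wrist");im=eyes.snapshot("wrist");cv2.imwrite(fn,im);return im,cal
def dial(im,cal,C0=(.573,.0757),thr=150,verbose=True):
    g=im.min(2);h,w=g.shape
    # dark collar outer edge: sample polar image round C0 on plane z=.061 via projecting all pixels
    vv,uu=np.mgrid[0:h,0:w];P=cast(cal,np.c_[uu.ravel(),vv.ravel()],.061,True)
    Q=cast(cal,np.c_[uu.ravel(),vv.ravel()],.069,True)
    C=np.array(C0)
    for _ in range(3):
        d=P[:,:2]-C;r=np.hypot(*d.T);m=((r<.085)&(im.max(2).ravel()<75)).reshape(h,w).astype(np.uint8)
        n,l,st,_c=cv2.connectedComponentsWithStats(m);i=1+np.argmax(st[1:,4])
        cs,_x=cv2.findContours((l==i).astype(np.uint8),cv2.RETR_EXTERNAL,cv2.CHAIN_APPROX_NONE)
        hull=cv2.convexHull(max(cs,key=cv2.contourArea))[:,0];H=cast(cal,hull,.061,True)
        C,rad=circ(H)
    wht=g.ravel()>thr
    d=P[:,:2]-C;r=np.hypot(*d.T);a=np.arctan2(d[:,1],d[:,0])
    def cl(sel,d,nm):
        m=sel.reshape(h,w).astype(np.uint8);n,l,st,c=cv2.connectedComponentsWithStats(m)
        if n<2: print(nm,"none");return
        i=1+np.argmax(st[1:,4]);k=(l==i).ravel();mean=d[k].mean(0)
        ang=np.degrees(np.arctan2(mean[1],mean[0]))
        print(nm,"n",st[i,4],"ang",round(ang,2),"r",np.hypot(*d[k].T).min().round(4),np.hypot(*d[k].T).max().round(4));return ang
    print("centre",C.round(4),"rad",rad.round(4))
    t=cl(wht&(r>.0585)&(r<.0715),d,"target")
    d2=Q[:,:2]-C;r2=np.hypot(*d2.T)
    ix=cl(wht&(r2>.0405)&(r2<.0495),d2,"index")
    Z=cast(cal,np.c_[uu.ravel(),vv.ravel()],.095,True);d3=Z[:,:2]-C
    cl(wht&(np.hypot(*d3.T)<.037),d3,"ribtop")
    if ix is not None and t is not None: print("need",round((t-ix+180)%360-180,2))
    return C,t,ix
E
python3 - <<'E'
from wm import *
im=cv2.imread("pics/w1.png");cal=eyes.calibration("wrist")
for t in(130,160): dial(im,cal,thr=t)
for nm,p in(("start",(160,208)),("pause",(218,273))):
    g=im.max(2);m=np.zeros_like(g);cv2.circle(m,p,18 if nm=="start" else 9,255,-1)
    k=((g<60)&(m>0));v,u=np.nonzero(k);print(nm,cast(cal,(u.mean(),v.mean()),.077,True)[0],k.sum(), circ(cast(cal,cv2.convexHull(np.c_[u,v])[:,0],.077,True))[1])
E
```

```text
centre [0.5735 0.0772] rad 0.0704
target n 59 ang 11.47 r 0.0587 0.0711
index n 2002 ang 143.5 r 0.0405 0.0494
ribtop n 1512 ang 83.9 r 0.0112 0.037
need -132.03
centre [0.5735 0.0772] rad 0.0704
target n 48 ang 11.42 r 0.0587 0.0711
index n 51 ang 173.25 r 0.0406 0.0494
ribtop n 76 ang 173.33 r 0.0176 0.0361
need -161.83
start [ 0.5224651  -0.03136439  0.077     ] 570 0.015260972484447397
pause [ 0.62002705 -0.03275672  0.077     ] 150 0.008484918030058401
```

```bash
python3 -c "
from h import *
togo([.5413,.0421,.15],83);togo([.5413,.0421,.078],83)"
```

```text
t 1.75 tcp [0.5752 0.08   0.2483] yaw 52.4 F [-2.7  1.8 -3.3] w 0.0001 j6 -0.98 tilt [-0.0018  0.0031 -1.    ] GO [array([-50.9,  -3.4,  98.2]), np.float64(-0.535)]
t 1.75 tcp [0.5752 0.08   0.2483] yaw 52.4 F [-2.7  1.8 -3.3] w 0.0001 j6 -0.98 tilt [-0.0018  0.0031 -1.    ] GO [array([-51. ,  -3.2, 170.2]), np.float64(-0.535)]
```

>>> move_arm([
  [[0, 0, -0.13], [-25, -2, 5], 0],
  [[0, 0, -0.27], [-50, -4, 30], 0],
  [[0, 0, -0.4], [-52, -4, 70], 0],
  [[0, 0, -0.535], [-52, -4, 110], 0],
  [[0, 0, -0.535], [-52, -4, 140], 0],
  [[0, 0, -0.535], [-52, -4, 160], 0],
  [[0, 0, -0.535], [-52, -4, 168], 0],
  [[0, 0, -0.535], [-52, -4, 170], 0],
])

```text
clock: 2.55
tcp_pos: [0.5398, 0.0418, 0.0776]
tool_rot: [-0.002, 0.749, 0.663, -0.0]
wrist_force: [0.5, -0.1, -0.0]
width: 0.0002
```

```bash
cat > arc.py <<'E'
from h import *
def plan(thetas,off,C=(.572,.0755),rad=.028,z=.078,lag=0,side=1):
    """rows for TCP pushing rib end at angle theta; side=+1 finger on ccw side (pushes cw)"""
    s=robot.sense();r=rot(s["tool_rot"]);x=r.apply([1,0,0]);cur=np.degrees(np.arctan2(x[1],x[0]))
    print("t",round(s["clock"],2),"tcp",s["tcp_pos"].round(4),"yaw",cur.round(1),"F",s["wrist_force"].round(1))
    off=np.broadcast_to(off,len(thetas))
    for th,o in zip(thetas,off):
        t=np.radians(th);u=np.array([np.cos(t),np.sin(t)]);n=np.array([-u[1],u[0]])*side
        p=np.r_[np.array(C)+rad*u+o*n,z]
        d=r.inv().apply(p-s["tcp_pos"])*1000;yaw=th-90*side
        print(th,o,[0,0,round(-np.radians((yaw-cur+180)%360-180),2)],d.round(1).tolist())
E
python3 -c "
from arc import *
plan([173,173,166,158,150,142,134,126],[.028,.0215,.0215,.0215,.0215,.0215,.0215,.0215])"
```

```text
t 2.55 tcp [0.5398 0.0418 0.0776] yaw 83.0 F [ 0.5 -0.1 -0. ]
173 0.028 [0, 0, np.float64(0.0)] [9.4, -0.2, -0.3]
173 0.0215 [0, 0, np.float64(0.0)] [15.9, -0.2, -0.3]
166 0.0215 [0, 0, np.float64(0.12)] [19.5, -2.6, -0.3]
158 0.0215 [0, 0, np.float64(0.26)] [23.9, -4.8, -0.3]
150 0.0215 [0, 0, np.float64(0.4)] [28.6, -6.3, -0.3]
142 0.0215 [0, 0, np.float64(0.54)] [33.4, -7.2, -0.2]
134 0.0215 [0, 0, np.float64(0.68)] [38.3, -7.4, -0.2]
126 0.0215 [0, 0, np.float64(0.82)] [43.2, -7.0, -0.2]
```

>>> move_arm([
  [[0, 0, 0], [9, 0, 0], 0],
  [[0, 0, 0], [16, 0, 0], 0],
  [[0, 0, 0.12], [19.5, -2.5, 0], 0],
  [[0, 0, 0.26], [24, -5, 0], 0],
  [[0, 0, 0.4], [28.5, -6.5, 0], 0],
  [[0, 0, 0.54], [33.5, -7, 0], 0],
  [[0, 0, 0.68], [38.5, -7.5, 0], 0],
  [[0, 0, 0.82], [43, -7, 0], 0],
])

```text
clock: 3.35
tcp_pos: [0.5383, 0.0855, 0.0788]
tool_rot: [-0.001, 0.952, 0.307, -0.001]
wrist_force: [-1.7, -4.6, 0.3]
width: 0.0
```

```bash
python3 -c "
from arc import *
from wm import *
plan([118,110,102,94,86,78,70,62],.0215)
im,cal=snap('pics/w2.png');dial(im,cal,C0=(.572,.0755),thr=160)"
```

```text
t 3.35 tcp [0.5383 0.0855 0.0788] yaw 35.7 F [-1.7 -4.6  0.3]
118 0.0215 [0, 0, np.float64(0.13)] [4.0, -2.9, 0.8]
110 0.0215 [0, 0, np.float64(0.27)] [8.4, -5.0, 0.8]
102 0.0215 [0, 0, np.float64(0.41)] [13.1, -6.5, 0.8]
94 0.0215 [0, 0, np.float64(0.55)] [17.9, -7.4, 0.8]
86 0.0215 [0, 0, np.float64(0.69)] [22.9, -7.5, 0.8]
78 0.0215 [0, 0, np.float64(0.83)] [27.8, -7.0, 0.8]
70 0.0215 [0, 0, np.float64(0.97)] [32.5, -5.8, 0.8]
62 0.0215 [0, 0, np.float64(1.11)] [37.1, -3.9, 0.8]
centre [0.5791 0.0625] rad 0.0831
target n 30 ang 165.74 r 0.0606 0.0657
index none
ribtop n 49 ang 121.79 r 0.0312 0.0365
```

View pics/w2.png

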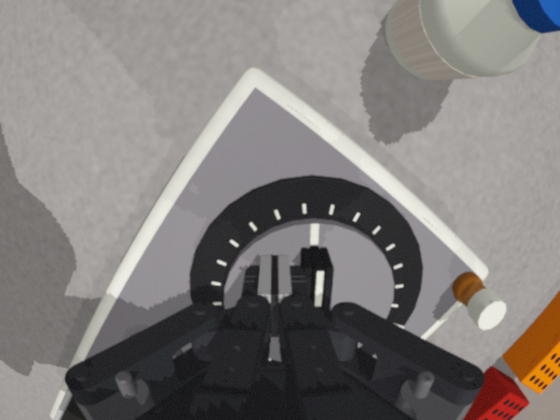

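Finger sits flat beside the rib with the index line at (314,235) following it. Continuing the arc.

>>> move_arm([
  [[0, 0, 0.13], [4, -3, 0.5], 0],
  [[0, 0, 0.27], [8.5, -5, 0.5], 0],
  [[0, 0, 0.41], [13, -6.5, 0.5], 0],
  [[0, 0, 0.55], [18, -7.5, 0.5], 0],
  [[0, 0, 0.69], [23, -7.5, 0.5], 0],
  [[0, 0, 0.83], [28, -7, 0.5], 0],
  [[0, 0, 0.97], [32.5, -6, 0.5], 0],
  [[0, 0, 1.11], [37, -4, 0.5], 0],
])

```text
clock: 4.2
tcp_pos: [0.5658, 0.1116, 0.0788]
tool_rot: [-0.001, 0.969, -0.245, -0.002]
wrist_force: [-2.6, -0.6, 1.1]
width: -0.0002
```

```bash
python3 -c "
from arc import *
from wm import *
plan([54,46,38,31,25,20,20,18],.0215)
im,cal=snap('pics/w3.png')"
```

```text
t 4.2 tcp [0.5658 0.1116 0.0788] yaw -28.4 F [-2.6 -0.6  1.1]
54 0.0215 [0, 0, np.float64(0.13)] [5.0, -1.8, 0.8]
46 0.0215 [0, 0, np.float64(0.27)] [9.4, -3.9, 0.8]
38 0.0215 [0, 0, np.float64(0.41)] [14.1, -5.5, 0.8]
31 0.0215 [0, 0, np.float64(0.53)] [18.4, -6.2, 0.8]
25 0.0215 [0, 0, np.float64(0.64)] [22.0, -6.5, 0.8]
20 0.0215 [0, 0, np.float64(0.73)] [25.1, -6.4, 0.8]
20 0.0215 [0, 0, np.float64(0.73)] [25.1, -6.4, 0.8]
18 0.0215 [0, 0, np.float64(0.76)] [26.3, -6.3, 0.8]
```

View pics/w3.png

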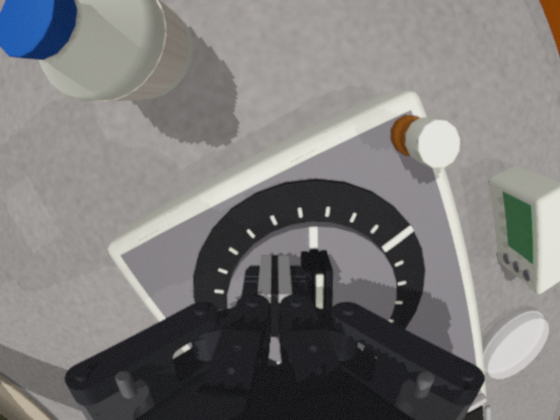

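>>> move_arm([
  [[0, 0, 0.13], [5, -2, 0.5], 0],
  [[0, 0, 0.27], [9.5, -4, 0.5], 0],
  [[0, 0, 0.41], [14, -5.5, 0.5], 0],
  [[0, 0, 0.53], [18.5, -6, 0.5], 0],
  [[0, 0, 0.64], [22, -6.5, 0.5], 0],
  [[0, 0, 0.73], [25, -6.5, 0.5], 0],
  [[0, 0, 0.73], [25, -6.5, 0.5], 0],
  [[0, 0, 0.73], [25, -6.5, 0.5], 0],
])

```text
clock: 5.05
tcp_pos: [0.5918, 0.1057, 0.0788]
tool_rot: [-0.001, 0.818, -0.576, -0.001]
wrist_force: [0.0, 1.9, 1.6]
width: -0.0002
```

```bash
python3 -c "
from arc import *
from wm import *
plan([20],.0215)
im,cal=snap('pics/w4.png')
plan([20],.0215)
"
```

```text
t 5.05 tcp [0.5918 0.1057 0.0788] yaw -70.3 F [0.  1.9 1.6]
20 0.0215 [0, 0, np.float64(-0.01)] [0.1, 1.0, 0.8]
t 5.1 tcp [0.5918 0.1057 0.0788] yaw -70.4 F [0.4 2.7 1. ]
20 0.0215 [0, 0, np.float64(-0.01)] [0.1, 1.0, 0.8]
```

View pics/w4.png

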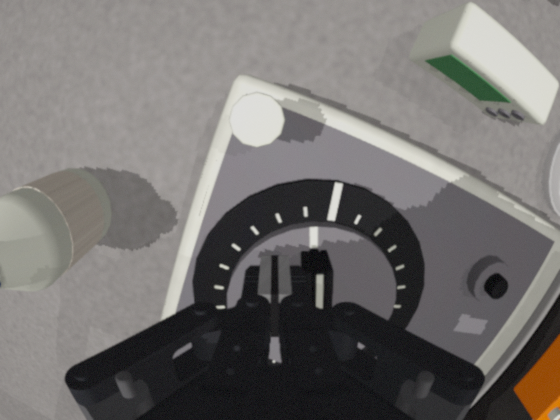

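```bash
cat > wm2.py <<'E'
from wm import *
def comp(im,cal,box,z,C,thr=150):
    x0,y0,x1,y1=box;g=im.min(2)[y0:y1,x0:x1];m=(g>thr).astype(np.uint8)
    n,l,st,c=cv2.connectedComponentsWithStats(m);i=1+np.argmax(st[1:,4]);v,u=np.nonzero(l==i)
    P=cast(cal,np.c_[u+x0,v+y0],z,True)[:,:2];mu=P.mean(0);w,V=np.linalg.eigh(np.cov((P-mu).T));e=V[:,1]
    e=e*np.sign(e@(mu-C));r=np.hypot(*(P-C).T)
    print("n",len(u),"px",round(u.mean()+x0,1),round(v.mean()+y0,1),"r",r.min().round(4),r.max().round(4),"ang about C",np.degrees(np.arctan2(*(mu-C)[::-1])).round(2),"line dir",np.degrees(np.arctan2(e[1],e[0])).round(2),"side miss mm",(1000*(e[0]*(mu-C)[1]-e[1]*(mu-C)[0])).round(2))
    return mu,e
E
python3 -c "
from wm2 import *
im=cv2.imread('pics/w4.png');cal=eyes.calibration('wrist')
for C in((.572,.0755),(.5735,.0772)):
  C=np.array(C);comp(im,cal,(322,175,350,228),.061,C);comp(im,cal,(305,222,322,251),.069,C)
  comp(im,cal,(305,268,330,312),.095,C)
s=robot.sense();print(cal['position'],s['tcp_pos'])
g=im.max(2)<70
g[240:]=0;g[:,:190]=0;g[:,430:]=0;g[:170]=0
v,u=np.nonzero(g);h=cv2.convexHull(np.c_[u,v])[:,0];h=h[h[:,1]<238];P=cast(cal,h,.061,True);print(len(h),circ(P))
"
```

```text
n 305 px 334.6 201.2 r 0.0514 0.0723 ang about C 9.87 line dir 10.83 side miss mm -1.03
n 197 px 313.4 236.6 r 0.0386 0.05 ang about C 20.83 line dir 21.22 side miss mm -0.31
n 110 px 319.1 289.1 r 0.0194 0.0364 ang about C 20.08 line dir 23.22 side miss mm -1.59
n 305 px 334.6 201.2 r 0.0496 0.0706 ang about C 8.52 line dir 10.83 side miss mm -2.42
n 197 px 313.4 236.6 r 0.0366 0.0479 ang about C 19.41 line dir 21.22 side miss mm -1.35
n 110 px 319.1 289.1 r 0.0175 0.0344 ang about C 17.8 line dir 23.22 side miss mm -2.56
[0.67032763 0.1325716  0.22197798] [0.59182972 0.10572085 0.07876843]
21 (array([0.57489662, 0.07547068]), np.float64(0.07044162730782245))
```

```bash
python3 -c "
from arc import *
plan([16,13,10.5],.0215)
"
```

```text
t 5.1 tcp [0.5918 0.1057 0.0788] yaw -70.4 F [0.4 2.7 1. ]
16 0.0215 [0, 0, np.float64(0.06)] [2.1, -0.5, 0.8]
13 0.0215 [0, 0, np.float64(0.12)] [3.7, -1.5, 0.8]
10.5 0.0215 [0, 0, np.float64(0.16)] [5.0, -2.2, 0.8]
```

>>> move_arm([
  [[0, 0, 0.06], [2, 0, 0], 0],
  [[0, 0, 0.12], [3.5, -0.5, 0], 0],
  [[0, 0, 0.16], [5, -1, 0], 0],
  [[0, 0, 0.16], [5, -1, 0], 0],
  [[0, 0, 0.16], [5, -1, 0], 0],
])

```text
clock: 5.6
tcp_pos: [0.5947, 0.1016, 0.079]
tool_rot: [-0.002, 0.77, -0.639, -0.001]
wrist_force: [0.8, 2.7, 1.0]
width: 0.0
```

```bash
python3 -c "
from arc import *
from wm import *
plan([10],.0215)
im,cal=snap('pics/w5.png')
plan([10],.0215)
"
```

```text
t 5.6 tcp [0.5947 0.1016 0.079 ] yaw -79.4 F [0.8 2.7 1. ]
10 0.0215 [0, 0, np.float64(0.01)] [0.3, -1.2, 1.0]
t 5.65 tcp [0.5946 0.1016 0.079 ] yaw -79.4 F [1.3 3.2 0.7]
10 0.0215 [0, 0, np.float64(0.01)] [0.3, -1.2, 1.0]
```

View pics/w5.png

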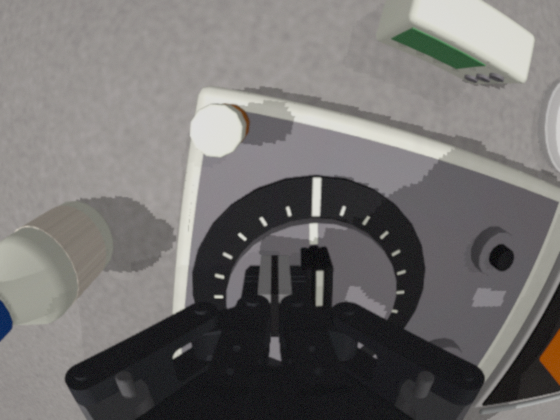

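```bash
python3 -c "
from wm2 import *
im=cv2.imread('pics/w5.png');cal=eyes.calibration('wrist')
for C in((.572,.0755),(.572,.0745),(.5735,.0755)):
  C=np.array(C);a,ea=comp(im,cal,(304,172,330,217),.061,C);b,eb=comp(im,cal,(305,222,322,251),.069,C)
  inn=a-ea*.0103
  print('tgt inner vs C angle')
"
```

```text
n 318 px 316.1 196.6 r 0.0517 0.0719 ang about C 9.99 line dir 11.03 side miss mm -1.12
n 186 px 313.3 232.5 r 0.0391 0.0503 ang about C 11.86 line dir 12.16 side miss mm -0.24
tgt inner vs C angle
n 318 px 316.1 196.6 r 0.0519 0.072 ang about C 10.9 line dir 11.03 side miss mm -0.14
n 186 px 313.3 232.5 r 0.0393 0.0506 ang about C 13.1 line dir 12.16 side miss mm 0.74
tgt inner vs C angle
n 318 px 316.1 196.6 r 0.0502 0.0704 ang about C 10.24 line dir 11.03 side miss mm -0.84
n 186 px 313.3 232.5 r 0.0376 0.0489 ang about C 12.26 line dir 12.16 side miss mm 0.08
tgt inner vs C angle
```

```bash
python3 -c "
from h import *
togo([.515,.067,.17],-79.4)"
```

```text
t 5.65 tcp [0.5946 0.1016 0.079 ] yaw -79.4 F [1.3 3.2 0.7] w -0.0002 j6 1.36 tilt [ 4.0e-04  3.5e-03 -1.0e+00] GO [array([ 19. ,  84.5, -91.2]), np.float64(0.0)]
```

>>> move_arm([
  [[0, 0, 0], [-6, 0, 0], 0],
  [[0, 0, 0], [-6, 0, -30], 0],
  [[0, 0, 0], [0, 20, -70], 0],
  [[0, 0, 0], [10, 55, -90], 0],
  [[0, 0, 0], [19, 80, -90], 0],
  [[0, 0, 0], [19, 80, -90], 0],
  [[0, 0, 0], [19, 80, -90], 0],
  [[0, 0, 0], [19, 80, -90], 0],
])

```text
clock: 6.45
tcp_pos: [0.5199, 0.0681, 0.1686]
tool_rot: [-0.001, 0.77, -0.638, -0.001]
wrist_force: [0.2, 0.3, 0.2]
width: -0.0001
```

```bash
python3 -c "
from arc import *
from wm import *
plan([10],.0215)
im,cal=snap('pics/w6.png')
plan([10],.0215)
for t in (150,170):dial(im,cal,C0=(.572,.0755),thr=t)
im=im[80:330,150:410];cv2.imwrite('pics/w6c.png',cv2.resize(im,None,fx=2.4,fy=2.4,interpolation=2))
"
```

```text
t 6.45 tcp [0.5199 0.0681 0.1686] yaw -79.4 F [0.2 0.3 0.2]
10 0.0215 [0, 0, np.float64(0.01)] [-18.6, -80.8, 90.7]
t 6.5 tcp [0.5199 0.0682 0.1685] yaw -79.4 F [ 0.1 -0.4  0.3]
10 0.0215 [0, 0, np.float64(0.01)] [-18.5, -80.7, 90.6]
centre [0.5731 0.0745] rad 0.0709
target n 108 ang 11.37 r 0.059 0.0708
index n 126 ang 14.23 r 0.0408 0.0493
ribtop n 159 ang 13.97 r 0.0182 0.037
need -2.86
centre [0.5731 0.0745] rad 0.0709
target n 96 ang 11.62 r 0.059 0.0708
index n 89 ang 13.76 r 0.0408 0.0492
ribtop n 147 ang 14.11 r 0.0182 0.037
need -2.14
```

View pics/w6.png

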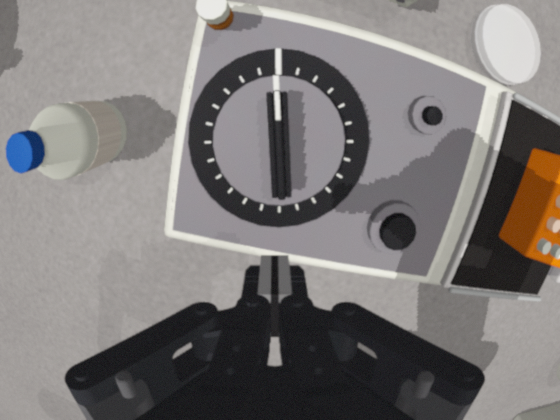

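```bash
cat > wm3.py <<'E'
from wm2 import *
def fine(im,cal,C,guess=12):
    """subpixel: sample polar, intensity-weighted angle of lines; report per radius"""
    K=cal["intrinsics"];Rw=rot(cal["attitude"]);p=np.asarray(cal["position"])
    def proj(P):
        c=Rw.inv().apply(P-p);th=np.arctan2(np.hypot(c[:,0],c[:,1]),c[:,2]);ph=np.arctan2(c[:,1],c[:,0])
        return K[0,2]+K[0,0]*th*np.cos(ph),K[1,2]+K[1,1]*th*np.sin(ph)
    g=im.min(2).astype(np.float32);A=np.arange(guess-9,guess+9,.1);res={}
    for nm,z,rs in(("target",.061,np.arange(.056,.070,.001)),("index",.069,np.arange(.0415,.0485,.001)),("ribtop",.095,np.arange(.02,.034,.001))):
        o=[]
        for r in rs:
            a=np.radians(A);u,v=proj(np.c_[C[0]+r*np.cos(a),C[1]+r*np.sin(a),np.full(len(a),z)])
            q=cv2.remap(g,u.astype(np.float32)[None],v.astype(np.float32)[None],cv2.INTER_LINEAR)[0]
            w=np.clip(q-(np.median(q)+q.max())/2,0,None);k=np.abs(A-A[np.argmax(w)])<5;o.append((w*A)[k].sum()/w[k].sum())
        o=np.array(o);res[nm]=np.median(o);print(nm,np.median(o).round(2),"in/out",o[:3].mean().round(2),o[-3:].mean().round(2))
    print("need",(res["target"]-res["index"]).round(2))
E
python3 -c "
from wm3 import *
im=cv2.imread('pics/w6.png');cal=eyes.calibration('wrist')
for C in((.5731,.0745),(.573,.075),(.572,.0755)): fine(im,cal,np.array(C))
# collar fit radii
"
```

```text
target 11.46 in/out 11.49 11.42
index 13.88 in/out 13.91 13.84
ribtop 14.06 in/out 14.43 14.04
need -2.42
target 11.0 in/out 10.98 11.0
index 13.21 in/out 13.22 13.21
ribtop 12.98 in/out 13.04 13.15
need -2.21
target 10.38 in/out 10.26 10.43
index 12.3 in/out 12.27 12.34
ribtop 11.42 in/out 11.1 11.86
need -1.91
```

```bash
python3 -c "
from h import *
togo([.5947,.1075,.13],-81.6)
togo([.5947,.1075,.079],-81.6)
togo([.5956,.1008,.079],-81.6)"
```

```text
t 6.5 tcp [0.5199 0.0682 0.1685] yaw -79.4 F [ 0.1 -0.4  0.3] w 0.0001 j6 1.29 tilt [ 0.      0.0034 -1.    ] GO [array([-24.7, -80.7,  38.6]), np.float64(0.039)]
t 6.5 tcp [0.5199 0.0682 0.1685] yaw -79.4 F [ 0.1 -0.4  0.3] w 0.0001 j6 1.29 tilt [ 0.      0.0034 -1.    ] GO [array([-24.6, -80.7,  89.6]), np.float64(0.039)]
t 6.5 tcp [0.5199 0.0682 0.1685] yaw -79.4 F [ 0.1 -0.4  0.3] w 0.0001 j6 1.29 tilt [ 0.      0.0034 -1.    ] GO [array([-17.8, -80.4,  89.6]), np.float64(0.039)]
```

>>> move_arm([
  [[0, 0, 0.04], [-10, -40, 0], 0],
  [[0, 0, 0.04], [-25, -80, 5], 0],
  [[0, 0, 0.04], [-26, -81, 30], 0],
  [[0, 0, 0.04], [-26, -81, 65], 0],
  [[0, 0, 0.04], [-25, -81, 85], 0],
  [[0, 0, 0.04], [-25, -81, 89], 0],
  [[0, 0, 0.04], [-25, -81, 89], 0],
  [[0, 0, 0.04], [-22, -81, 89], 0],
])

```text
clock: 7.3
tcp_pos: [0.5962, 0.1053, 0.0807]
tool_rot: [-0.002, 0.757, -0.653, -0.0]
wrist_force: [1.0, 0.1, 1.0]
width: -0.0003
```

```bash
python3 -c "
from h import *
togo([.5956,.1008,.079],-81.6)"
```

```text
t 7.3 tcp [0.5962 0.1053 0.0807] yaw -81.6 F [1.  0.1 1. ] w -0.0003 j6 1.4 tilt [ 0.0019  0.0034 -1.    ] GO [array([4.4, 1.2, 1.7]), np.float64(-0.0)]
```

>>> move_arm([
  [[0, 0, 0], [2, 1, 1.5], 0],
  [[0, 0, 0], [3.5, 1, 1.5], 0],
  [[0, 0, 0], [4.4, 1, 1.5], 0],
  [[0, 0, 0], [4.4, 1, 1.5], 0],
  [[0, 0, 0], [4.4, 1, 1.5], 0],
  [[0, 0, 0], [4.4, 1, 1.5], 0],
])

```text
clock: 7.9
tcp_pos: [0.5958, 0.1009, 0.0792]
tool_rot: [-0.002, 0.757, -0.653, -0.0]
wrist_force: [0.2, 2.4, 2.0]
width: 0.0001
```

```bash
python3 -c "
from h import *
togo([.5956,.1008,.079],-81.6)
togo([.515,.067,.17],-81.6)"
```

```text
t 7.9 tcp [0.5958 0.1009 0.0792] yaw -81.6 F [0.2 2.4 2. ] w 0.0001 j6 1.39 tilt [ 0.0019  0.0034 -1.    ] GO [array([0. , 0.2, 0.2]), np.float64(-0.0)]
t 7.9 tcp [0.5958 0.1009 0.0792] yaw -81.6 F [0.2 2.4 2. ] w 0.0001 j6 1.39 tilt [ 0.0019  0.0034 -1.    ] GO [array([ 21.4,  84.7, -91. ]), np.float64(-0.0)]
```

Back off and look from above.

>>> move_arm([
  [[0, 0, 0], [-6, 0, 0], 0],
  [[0, 0, 0], [-6, 0, -30], 0],
  [[0, 0, 0], [0, 20, -70], 0],
  [[0, 0, 0], [10, 55, -90], 0],
  [[0, 0, 0], [20, 80, -90], 0],
  [[0, 0, 0], [20, 80, -90], 0],
  [[0, 0, 0], [20, 80, -90], 0],
  [[0, 0, 0], [20, 80, -90], 0],
])

```text
clock: 8.7
tcp_pos: [0.5199, 0.0694, 0.1687]
tool_rot: [-0.002, 0.757, -0.653, -0.0]
wrist_force: [0.9, 0.5, -0.0]
width: -0.0001
```

```bash
python3 -c "
from wm3 import *
im,cal=snap('pics/w7.png')
print(robot.sense()['tcp_pos'])
C,_,_=dial(im,cal,C0=(.573,.075),thr=160)
fine(im,cal,C);fine(im,cal,np.array((.573,.075)))
im=im[40:290,150:450];cv2.imwrite('pics/w7c.png',cv2.resize(im,None,fx=2.4,fy=2.4,interpolation=2))
"
```

```text
[0.51992237 0.06938854 0.16857043]
centre [0.573  0.0745] rad 0.071
target n 102 ang 11.33 r 0.0586 0.0713
index n 94 ang 11.68 r 0.0405 0.0494
ribtop n 149 ang 12.12 r 0.0178 0.0366
need -0.35
target 11.32 in/out 11.37 11.35
index 11.86 in/out 11.83 11.88
ribtop 11.97 in/out 12.04 11.91
need -0.54
target 10.83 in/out 10.84 10.91
index 11.19 in/out 11.13 11.24
ribtop 11.0 in/out 10.61 11.0
need -0.37
```

View pics/w7c.png

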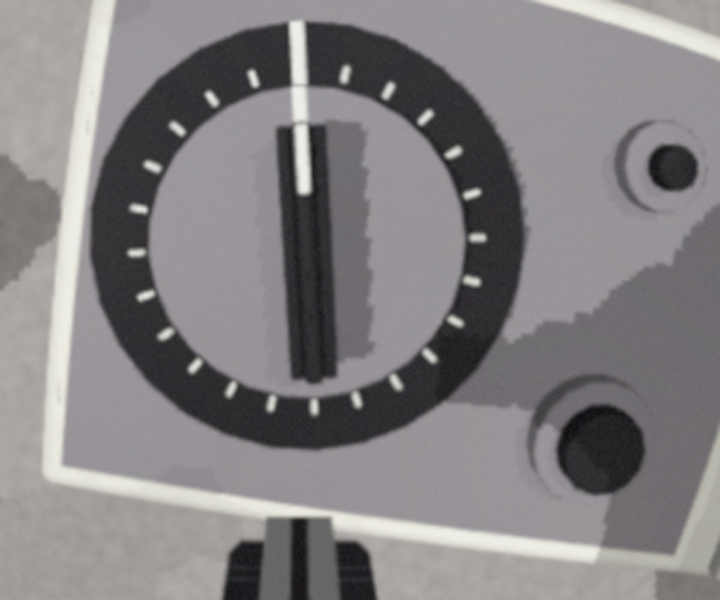

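The index line runs into the target line with about 0.4° left, so the dial is set. Next I'll locate start in this same view (cap at about (400,227)).

Run:
```python
from wm import *
im=cv2.imread('pics/w7.png');cal=eyes.calibration('wrist');g=im.max(2)
for nm,p,r in(("start",(400,227),24),("pause",(430,109),14)):
    m=np.zeros_like(g);cv2.circle(m,p,r,255,-1)
    n,l,st,c=cv2.connectedComponentsWithStats(((g<70)&(m>0)).astype(np.uint8));i=1+np.argmax(st[1:,4])
    cs=cv2.findContours((l==i).astype(np.uint8),0,1)[0][0][:,0]
    print(nm,st[i],cast(cal,c[i],.077,True)[0].round(4),circ(cast(cal,cs,.077,True)))
togo([.520,-.035,.12],-81.6)
```

```text
start [ 382  209   37   37 1028] [ 0.5229 -0.0344  0.077 ] (array([ 0.52266096, -0.03478945]), np.float64(0.015907820498718438))
pause [420 101  20  18 294] [ 0.6201 -0.0363  0.077 ] (array([ 0.6201167 , -0.03646017]), np.float64(0.007742116967427769))
t 8.75 tcp [0.5199 0.0694 0.1686] yaw -81.6 F [ 0.6 -0.3 -0.9] w 0.0003 j6 1.33 tilt [ 0.0014  0.0033 -1.    ] GO [array([103.4,  15.3,  48.2]), np.float64(0.0)]
```

Run:
```python
from h import *
togo([.5225,-.035,.09],-81.6)
```

```text
t 8.75 tcp [0.5199 0.0694 0.1686] yaw -81.6 F [ 0.6 -0.3 -0.9] w 0.0003 j6 1.33 tilt [ 0.0014  0.0033 -1.    ] GO [array([103.9,  12.9,  78.2]), np.float64(0.0)]
```

>>> move_arm([
  [[0, 0, 0], [40, 5, 0], 0],
  [[0, 0, 0], [80, 10, 5], 0],
  [[0, 0, 0], [104, 13, 20], 0],
  [[0, 0, 0], [104, 13, 50], 0],
  [[0, 0, 0], [104, 13, 70], 0],
  [[0, 0, 0], [104, 13, 78], 0],
  [[0, 0, 0], [104, 13, 78], 0],
])

```text
clock: 9.45
tcp_pos: [0.5224, -0.0348, 0.0893]
tool_rot: [-0.001, 0.757, -0.653, -0.002]
wrist_force: [-0.7, -0.0, 0.2]
width: -0.0002
```

Run:
```python
from wm import *
togo([.5225,-.035,.071],-81.6)
im,cal=snap('pics/w8.png')
```

```text
t 9.45 tcp [ 0.5224 -0.0348  0.0893] yaw -81.6 F [-0.7 -0.   0.2] w -0.0002 j6 1.13 tilt [-6.0e-04  3.9e-03 -1.0e+00] GO [array([ 0.3, -0.1, 18.3]), np.float64(0.001)]
```

View pics/w8.png

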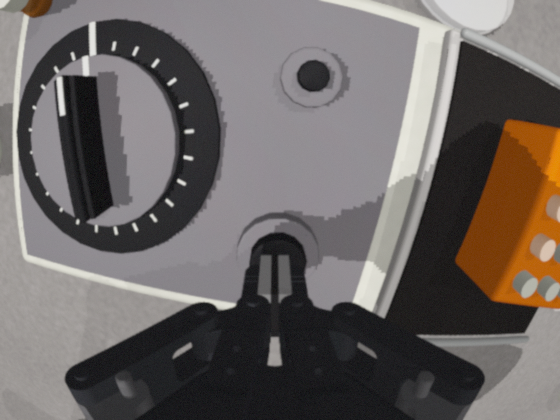

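Fingertip stands over the start cap (about (277,250)); rack is clear at right. Pressing.

>>> move_arm([
  [[0, 0, 0], [0, 0, 9], 0],
  [[0, 0, 0], [0, 0, 13], 0],
  [[0, 0, 0], [0, 0, 16], 0],
  [[0, 0, 0], [0, 0, 18], 0],
  [[0, 0, 0], [0, 0, 19], 0],
  [[0, 0, 0], [0, 0, 19], 0],
])

```text
clock: 10.1
tcp_pos: [0.5231, -0.0348, 0.0716]
tool_rot: [-0.002, 0.757, -0.653, -0.0]
wrist_force: [0.9, 1.4, 3.8]
width: -0.0
```

Run:
```python
from h import *
togo([.5225,-.035,.071],-81.6)
```

```text
t 10.1 tcp [ 0.5231 -0.0348  0.0716] yaw -81.5 F [0.9 1.4 3.8] w -0.0 j6 1.13 tilt [ 0.002   0.0034 -1.    ] GO [array([0.1, 0.6, 0.6]), np.float64(0.001)]
```

Force 3.8 N at 5.4 mm, so the cap isn't quite at its stop yet; I'll push until the force steps up.

>>> move_arm([
  [[0, 0, 0], [0, 0, 1], 0],
  [[0, 0, 0], [0, 0, 2], 0],
  [[0, 0, 0], [0, 0, 2], 0],
  [[0, 0, 0], [0, 0, 2], 0],
])

```text
clock: 10.5
tcp_pos: [0.5232, -0.0348, 0.0708]
tool_rot: [-0.002, 0.757, -0.653, 0.0]
wrist_force: [-4.9, 1.8, 15.8]
width: -0.0001
```

Force rose to 16 N at 6.2 mm, which is the bottom stop. Now release and check.

>>> move_arm([
  [[0, 0, 0], [0, 0, -4], 0],
  [[0, 0, 0], [0, 0, -12], 0],
  [[0, 0, 0], [0, 0, -40], 0],
  [[0, 0, 0], [-20, 0, -80], 0],
  [[0, 0, 0], [-60, 0, -98], 0],
  [[0, 0, 0], [-100, -10, -98], 0],
  [[0, 0, 0], [-100, -10, -98], 0],
  [[0, 0, 0], [-100, -10, -98], 0],
])

```text
clock: 11.3
tcp_pos: [0.5179, 0.0658, 0.1691]
tool_rot: [-0.002, 0.758, -0.652, 0.0]
wrist_force: [-1.0, -0.2, 0.7]
width: -0.0003
```

Run:
```python
from wm3 import *
im,cal=snap('pics/w9.png');s=robot.sense();print(s['clock'],s['tcp_pos'],s['wrist_force'])
C,_,_=dial(im,cal,C0=(.573,.075),thr=160)
fine(im,cal,C);fine(im,cal,np.array((.573,.075)))
cv2.imwrite('pics/top9.png',eyes.snapshot('top'))
```

```text
11.35 [0.51790102 0.06502557 0.16894433] [ 0.57263146 -0.57806119  0.11324351]
centre [0.573  0.0745] rad 0.0709
target n 100 ang 11.38 r 0.0585 0.0713
index n 97 ang 11.81 r 0.0409 0.0494
ribtop n 149 ang 12.14 r 0.0179 0.0369
need -0.43
target 11.37 in/out 11.37 11.35
index 11.89 in/out 11.94 11.86
ribtop 12.06 in/out 12.25 12.0
need -0.53
target 10.9 in/out 10.83 10.91
index 11.2 in/out 11.21 11.2
ribtop 10.95 in/out 10.78 11.07
need -0.3
```

View pics/w9.png

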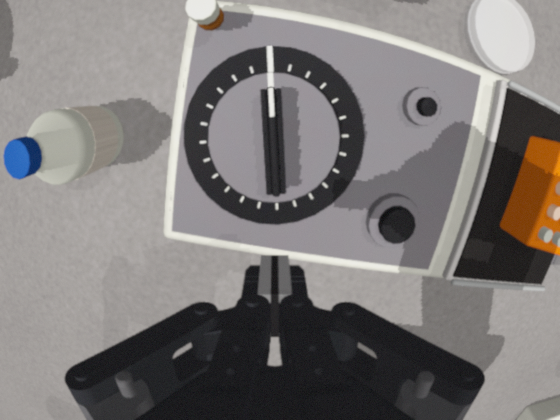

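View pics/top9.png

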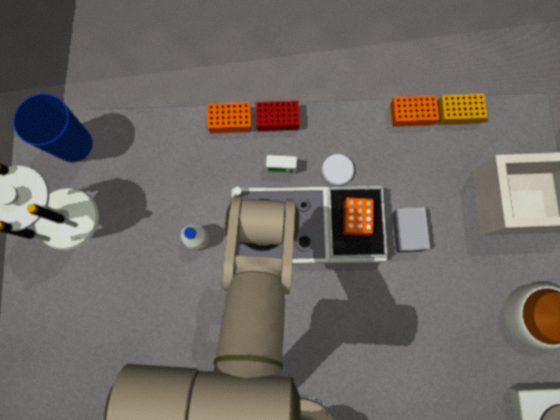

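The index line at (271,102) still runs into the target line at (269,62). The start cap at (397,224) is back out, and the vial, bottle, rack, dish, timer and box stand where they were.

```bash
python3 -c "
from workcell import order
print(order.hand_in())"
```

```text
the job is handed in; nothing more can be done
None
```

The dial is on the long line, start was pressed once and released, and the job is handed in at 11.4 s of the 61 s allowed.

- **Dial:** I pushed the rib with the shut fingertips from one side only, about 162° clockwise. I then backed off, looked, and gave it one last push of about 2°. The dial did not move between my checks before and after the press. Its index measured 0.3–0.5° short of the line, depending on the centre used. That is about 0.4 mm at the rim and within what the camera can resolve.
- **Start button:** The force rose from 3.8 N to 16 N at 6.2 mm of travel, so the cap reached its stop. In the last wrist picture it is back out.
- **Everything else:** The smaller button was never touched. In the last pictures the vial, rack, bottle, timer, dish and tip box stand where they were. The gripper was clear of everything at hand-in.
- **Disagreements:** The cameras differed by up to 6 mm on where things stand. I used the wrist camera's close views for the final moves. My first wrist measurement used a pose read 0.05 s late, about 2 mm off, which I corrected before any contact.

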